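Snap the food box shut

TASK

The biscuit box on the hob has its lid on, but the flaps round the rim are not latched. With your fingertips, press down every flap that still stands up until it clicks flat, so that all four sides are shut. Do not lift, tip or push the box away, and leave the other things standing where they are.

Things in the scene. Friction and masses are not known exactly. Their poses are not given: they have to be found in the camera images.
- food_box: rectangular glass food box of biscuits on the hob, 196 mm along its own y, 146 along its own x, 67 tall, loose, about 0.9 kg; origin at the centre of its underside, z up. Its white lid is seated in the mouth and cannot come off. In the middle of each side the lid has a grey-green flap, hinged 28 mm in from the outer edge; the white corners do not move
- press_front (a point): point to press on the flap on the box's -x side: on its top surface, 19 mm outward of its hinge, 9 mm in from its outer edge, midway along its length of 128 mm. It moves with the flap: about 74 mm above the hob when up, 67 (level with the lid) when shut. Its x axis points outward along the flap, its y along the hinge
- wing_front (a joint): angle of the long flap on the box's -x side: 0 = up (slopes 23 degrees up and outward, orange seal showing under it), 0.40 rad = shut, flush, on a rigid stop. Pressed at its press point it resists with up to about 6 N, rides over a bead near half way, then snaps shut by itself; let go earlier, it springs up
- press_back (a point): point to press on the flap on the box's +x side: on its top surface, 19 mm outward of its hinge, 9 mm in from its outer edge, midway along its length of 128 mm. It moves with the flap: about 74 mm above the hob when up, 67 (level with the lid) when shut. Its x axis points outward along the flap, its y along the hinge
- wing_back (a joint): angle of the long flap on the box's +x side: 0 = up (slopes 23 degrees up and outward, orange seal showing under it), 0.40 rad = shut, flush, on a rigid stop. Pressed at its press point it resists with up to about 6 N, rides over a bead near half way, then snaps shut by itself; let go earlier, it springs up. May be shut already at the start
- press_left (a point): point to press on the flap on the box's +y side: on its top surface, 19 mm outward of its hinge, 9 mm in from its outer edge, midway along its length of 84 mm. It moves with the flap: about 74 mm above the hob when up, 67 (level with the lid) when shut. Its x axis points outward along the flap, its y along the hinge
- wing_left (a joint): angle of the short flap on the box's +y side: 0 = up (slopes 23 degrees up and outward, orange seal showing under it), 0.40 rad = shut, flush, on a rigid stop. Pressed at its press point it resists with up to about 6 N, rides over a bead near half way, then snaps shut by itself; let go earlier, it springs up
- press_right (a point): point to press on the flap on the box's -y side: on its top surface, 19 mm outward of its hinge, 9 mm in from its outer edge, midway along its length of 84 mm. It moves with the flap: about 74 mm above the hob when up, 67 (level with the lid) when shut. Its x axis points outward along the flap, its y along the hinge
- wing_right (a joint): angle of the short flap on the box's -y side: 0 = up (slopes 23 degrees up and outward, orange seal showing under it), 0.40 rad = shut, flush, on a rigid stop. Pressed at its press point it resists with up to about 6 N, rides over a bead near half way, then snaps shut by itself; let go earlier, it springs up
- kettle: red kettle with a black loop handle, 183 x 232 x 230 tall, rear left; origin under its centre; leave alone; sizes in mm
- bowl: white bowl, 200 across, 91 tall, front left; origin under its centre; leave alone; sizes in mm
- mug: white mug, 82 across (112 with its handle), 94 tall, along the back; origin under its centre; leave alone; sizes in mm
- red_cap_jar: spice jar with a red cap, 50 across, 110 tall, along the back; origin under its centre; leave alone; sizes in mm
- black_cap_jar: small spice jar with a black cap, 37 across, 84 tall, along the back; origin under its centre; leave alone; sizes in mm
- oil_bottle: slim yellow oil bottle with a yellow cap, 40 across, 146 tall, along the back; origin under its centre; leave alone; sizes in mm

How it is judged:
By the outcome, as a careful person would: the job done as asked, in the order asked, and still so for the second after the job is handed in, with the robot touching nothing.
It also fails if it takes over 48 s, if anything falls off the work surface, if the arm or the gripper's body presses on something with over 40 N, if the wrist force passes 120 N, or if a joint passes its speed limit or range.

ROBOT

A 6-joint arm with a two-finger parallel gripper is mounted at the origin on a cart in front of the work surface, level with it; the furniture and walls round the work are solid. World frame = base frame: x ahead of the robot, y to its left, z up, the work surface at z = 0. Lengths are in m, angles in rad, forces in N, time in s.
With the tool pointing down it reaches from about 0.25 to 0.775 m from the base axis. Payload 4 kg.
Tool frame: the origin (TCP) lies at the very end of the fingers, on their centre line; the grasp point (between the pads) lies 19 mm behind it (bot.grasp_offset is the distance from the TCP to the grasp point, in m); z points along the fingers, y is the direction in which the jaws open and shut (so a half turn about z gives the same grasp; the last joint's range is limited). The gripper opens to 94 mm and grips with 3 to 60 N. Pads are 16 mm wide; open, the fingers measure 119 mm over their backs; the gripper's body (75 mm by 177 mm) begins 78 mm behind the grasp point.
Start: joints at [-1.215, 0.087, 1.371, -0, 1.684, -0.103], TCP at [0.244, -0.493, 0.206] pointing down, gripper open.
Joint ranges: [-3.1, 3.1], [-0.76, 2.03], [0.27, 2.55], [-1.08, 4.22], [0.17, 2.65], [-2.57, 2.57]. Speed limits (rad/s): [2.79, 2.79, 3.14, 3.14, 3.14, 3.14].

INTERFACE

Orientations are given as [roll, pitch, yaw] about the fixed x, y, z axes, in that order (R = Rz(yaw) Ry(pitch) Rx(roll)).
In Python, from cell import sensors, imaging, sign_off, bot gives the robot as it stands.
- The arm moves only by the tool send_rows, never from a script. Its argument "plan" is a list of rows, each an object with "turn": the turn, a rotation vector about the tool's x, y, z in degrees, a list of three; "slide": the shift along the tool's x, y, z in cm, a list of three; "gripper": the finger opening in cm, from 0 to 9.4. A call has 1 to 5 rows; each row is the pose to reach, as a shift and turn from the pose measured when the call began, along the tool's axes at that moment; what a row does not reach only later rows make up. A row lasts 1/10 s, in which the tool goes at most 50 mm and 8.59 degrees, less where a joint would pass 70% of its speed; a pose out of reach is approached as far as the arm can. A call with a gripper value outside its range is refused whole. The fingers move at their own pace and stop on an object; "grip_force" is the grip in N (left out, the last holds). Time passes only in rows, so rows that repeat a pose let the fingers close. It gives the time, the measured TCP pose, the force and the opening at its end, in the units of the state.
- sensors.get_obs(): the state, without advancing time (a new reading comes with each control period).
- imaging.snapshot(name): name is "scene" or "top"; returns a dict with "pixels" (480x640x3 uint8, blue, green, red), "fx", "fy", "cx", "cy" (pixels), "distortion" ([k1, k2, p1, p2, k3] as OpenCV has them; the pictures are not rectified), "eye" and "orientation" of the camera in the world. Camera axes: x right, y up, looking along -z (the intrinsics and any distortion apply to the point x, -y, -z); pixel columns grow to the right and rows downward; lengths in m; the calibration is good to about 2 mm. A picture is of the moment at which its call begins. There is no depth.
- sign_off(): hands the job in, once; it reports no verdict.
The state is a dict: "time_s": time; "qpos": joint angles; "joint_vel": joint speeds; "joint_torque": joint torques, N m; "ee_pos": TCP position; "ee_rot": TCP orientation; "wrist_force": force on the tool from outside, world axes, zero at the start; "ft_torque": the same for the moment, N m; "grip_width": finger opening in m.
Only numpy, scipy, OpenCV 4.12 (cv2) and the standard library are available. Lean on these libraries where they do the work, as an engineer would, in place of code of your own. Each camera call takes 0.05 s, during which the arm holds its last target.

## Working session

There is one attempt and no reset: what is moved stays moved. The work goes in short steps, Python scripts to look and compute and a tool call to move; the robot and the scene stay as the last step left them, time stands still between calls to the robot, and variables do not carry over. Pictures are saved under pics/ and viewed, and the job is handed in when it is done.

Besides the shell and the picture viewer there is one more tool, called after "Request:" as name(argument=value, ...) on one line, values as JSON. send_rows: Moves the arm, as the interface text tells. Its arguments: {"type":"object","properties":{"plan":{"type":"array"},"grip_force":{"type":"number"}},"required":["plan"]}

```bash
ls; mkdir -p pics; python3 - <<'E'
from cell import sensors, imaging
import cv2
print(sensors.get_obs())
for n in("scene","top"):
    s=imaging.snapshot(n); cv2.imwrite(f"pics/{n}0.png",s["pixels"]); print({k:v for k,v in s.items() if k!="pixels"})
E
```

```text
pics
{'time_s': 0.0, 'qpos': array([-1.21510151e+00,  8.79222987e-02,  1.37223736e+00, -3.50359013e-05,
        1.68356488e+00, -1.03078406e-01]), 'joint_vel': array([ 0.00071741,  0.00030423,  0.00013132,  0.00116408,  0.00044936,
       -0.00170597]), 'joint_torque': array([-1.63345503e-04, -3.40186858e+01, -3.02426291e+01,  7.17604277e-02,
        3.29782872e-02, -1.73851477e-04]), 'ee_pos': array([ 0.24337421, -0.49262425,  0.2043306 ]), 'ee_rot': array([-3.13946851e+00, -1.84724774e-04,  4.58769124e-01]), 'wrist_force': array([-0.22143724,  0.17250092,  0.17945335]), 'ft_torque': array([-0.01513674, -0.01637657,  0.01151808]), 'grip_width': 0.09385486319114741}
{'fx': 603.9606092158593, 'fy': 603.9606092158593, 'cx': 320.72863358354607, 'cy': 245.79267052935933, 'distortion': array([-0.17982649,  0.        ,  0.        ,  0.        ,  0.        ]), 'eye': array([ 0.30030338, -0.71499941,  0.76061361]), 'orientation': array([ 0.89211842,  0.01000472, -0.34738126])}
{'fx': 496.4739024293215, 'fy': 496.4739024293215, 'cx': 325.45458427138516, 'cy': 233.75962577433805, 'distortion': array([-0.00920228,  0.        ,  0.        ,  0.        ,  0.        ]), 'eye': array([0.40066678, 0.07332827, 1.15627452]), 'orientation': array([ 0.15706186,  0.00184328, -1.54308228])}
```

View pics/scene0.png

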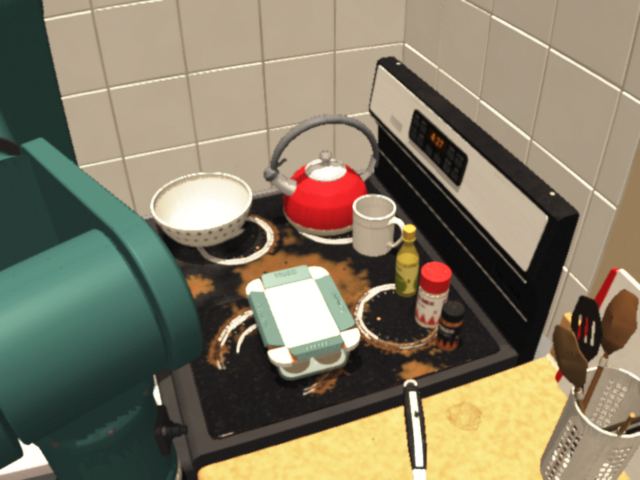

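View pics/top0.png

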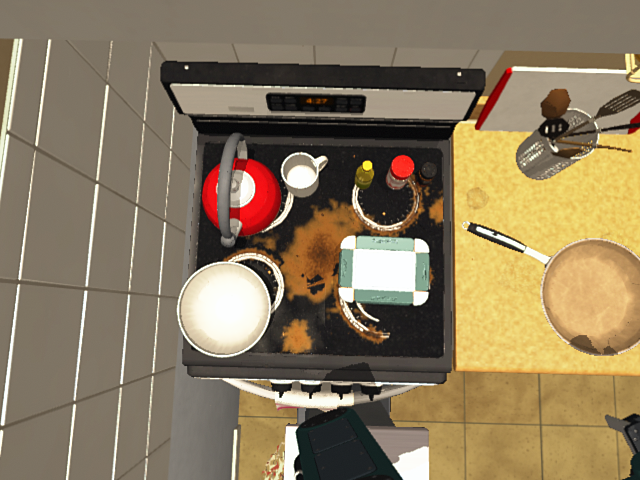

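```bash
python3 - <<'E'
import cv2
a=cv2.imread("pics/top0.png")[190:370,270:450]; cv2.imwrite("pics/topc.png",cv2.resize(a,None,fx=3.3,fy=3.3,interpolation=cv2.INTER_CUBIC))
E
```

```text
(no output)
```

View pics/topc.png

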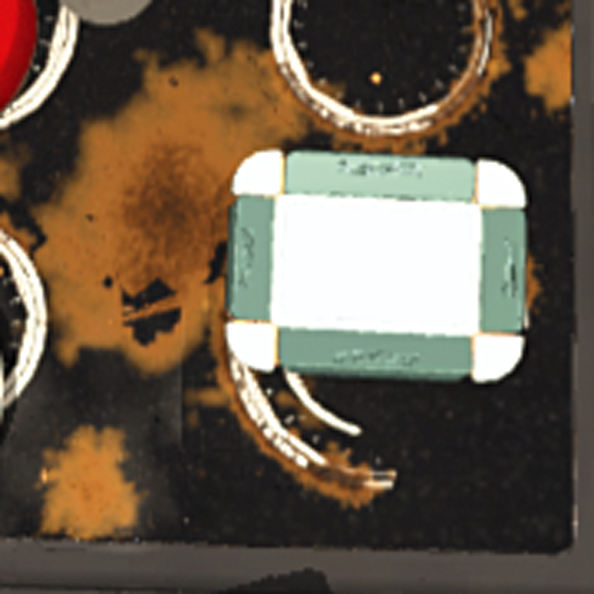

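```bash
cat >h.py <<'E'
import numpy as np,cv2
from scipy.spatial.transform import Rotation as R
C={"scene":(603.9606,603.9606,320.7286,245.7927,-0.17982649,[0.30030338,-0.71499941,0.76061361],[0.89211842,0.01000472,-0.34738126]),
"top":(496.4739,496.4739,325.45458,233.75963,-0.00920228,[0.40066678,0.07332827,1.15627452],[0.15706186,0.00184328,-1.54308228])}
def parts(n):
    fx,fy,cx,cy,k,e,o=C[n]
    return np.array([[fx,0,cx],[0,fy,cy],[0,0,1]]),np.array([k,0,0,0,0.]),np.array(e),R.from_euler('xyz',o).as_matrix()
def back(n,uv,z):
    K,D,e,M=parts(n)
    p=cv2.undistortPoints(np.array(uv,float).reshape(-1,1,2),K,D).reshape(-1,2)
    d=np.c_[p[:,0],-p[:,1],-np.ones(len(p))]@M.T
    return e+d*((z-e[2])/d[:,2])[:,None]
def proj(n,P):
    K,D,e,M=parts(n)
    c=(np.atleast_2d(P)-e)@M*[1,-1,-1]
    return cv2.projectPoints(c,np.zeros(3),np.zeros(3),K,D)[0].reshape(-1,2)
E
python3 - <<'E'
from h import *
a=cv2.imread("pics/scene0.png")[250:390,230:370]; cv2.imwrite("pics/scc.png",cv2.resize(a,None,fx=4.2,fy=4.2,interpolation=cv2.INTER_CUBIC))
uv=np.array([(274,194),(481,205),(478,328),(273,322)])/3.3+[270,190]
P=back("top",uv,.067);print(P, P.mean(0))
for i in range(4): d=P[(i+1)%4]-P[i];print(np.linalg.norm(d),np.degrees(np.arctan2(d[1],d[0])))
E
```

```text
[[ 0.54109802  0.01824674  0.067     ]
 [ 0.53747843 -0.12037122  0.067     ]
 [ 0.45549481 -0.11834771  0.067     ]
 [ 0.45573183  0.01727816  0.067     ]] [ 0.49745077 -0.05079851  0.067     ]
0.13866521211263155 -91.49576785289283
0.08200858228866319 178.5861173281519
0.1356260682480317 89.89987113785908
0.08537168480609393 0.6500661037924653
```

View pics/scc.png

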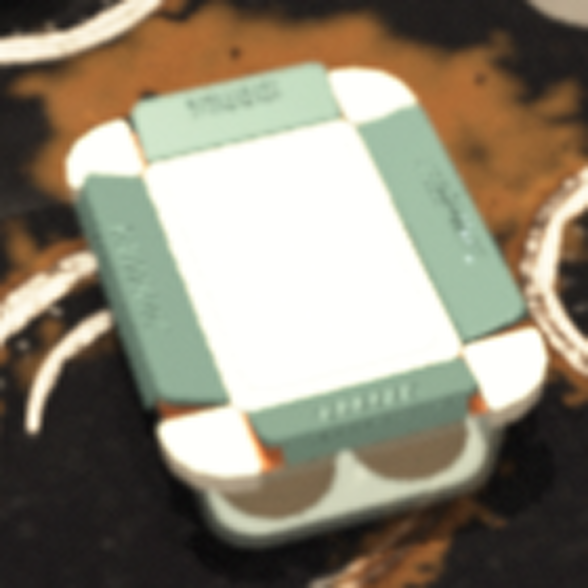

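```bash
cat >>h.py <<'E'
def model(cx,cy,yaw,up):
    c,s=np.cos(yaw),np.sin(yaw)
    W=lambda p:np.array([[cx+c*x-s*y,cy+s*x+c*y,z] for x,y,z in p])
    out={}
    for n,ax,H,L in(("front",np.pi,.045,.064),("back",0,.045,.064),("left",np.pi/2,.070,.042),("right",-np.pi/2,.070,.042)):
        a=.40 if up[n] else 0
        r=H+.028*np.cos(a); z=.067+.028*np.sin(a); o=np.array([np.cos(ax),np.sin(ax)]);t=np.array([-o[1],o[0]])
        out[n]=W([(*(H*o+L*t),.067),(*(r*o+L*t),z),(*(r*o-L*t),z),(*(H*o-L*t),.067)])
    out["box"]=W([(x,y,.067) for x,y in((.073,.098),(.073,-.098),(-.073,-.098),(-.073,.098))])
    return out
def draw(n,src,dst,pose,up,roi,f):
    x0,y0,x1,y1=roi
    a=cv2.resize(cv2.imread(src)[y0:y1,x0:x1],None,fx=f,fy=f,interpolation=cv2.INTER_CUBIC)
    for k,P in model(*pose,up).items():
        q=((proj(n,P)-[x0-.5,y0-.5])*f-.5)
        cv2.polylines(a,[np.round(q).astype(int)],True,(255,0,255) if k=="box" else (0,0,255),1)
    cv2.imwrite(dst,a)
E
python3 - <<'E'
from h import *
for i,b in enumerate((0,1)):
  up=dict(front=1,left=1,right=1,back=b); p=(.4975,-.051,-.012)
  draw("top","pics/top0.png",f"pics/ot{i}.png",p,up,(325,225,445,315),5)
  draw("scene","pics/scene0.png",f"pics/os{i}.png",p,up,(230,250,370,390),4.2)
for k in("ot","os"):
  cv2.imwrite(f"pics/{k}.png",cv2.resize(np.vstack if 0 else np.hstack([cv2.imread(f"pics/{k}{i}.png") for i in(0,1)]),None,fx=.66,fy=.66) if 0 else cv2.imread(f"pics/{k}0.png"))
E
```

```text
(no output)
```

View pics/ot0.png

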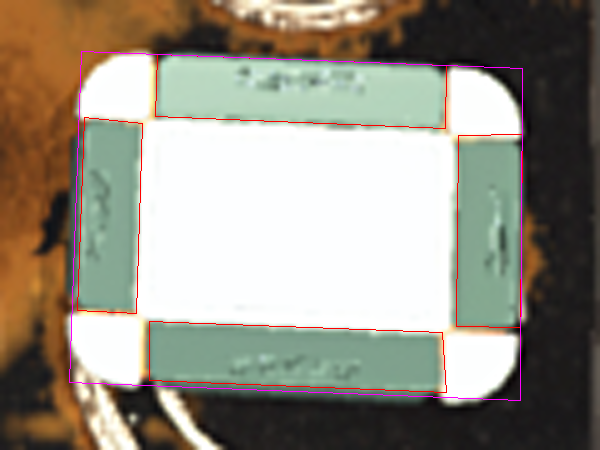

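View pics/os0.png

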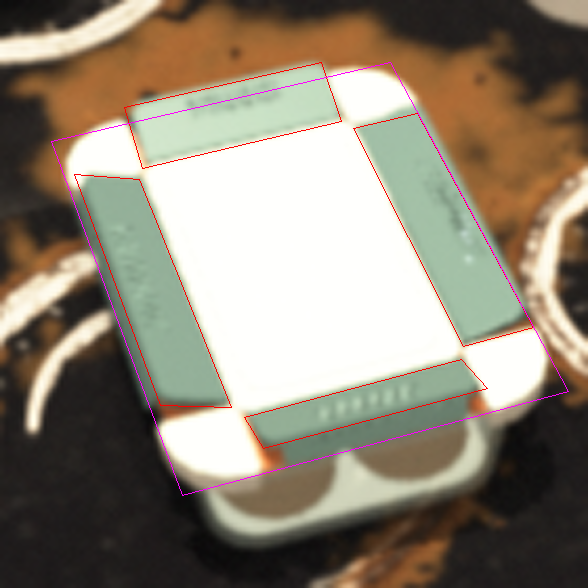

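View pics/os1.png

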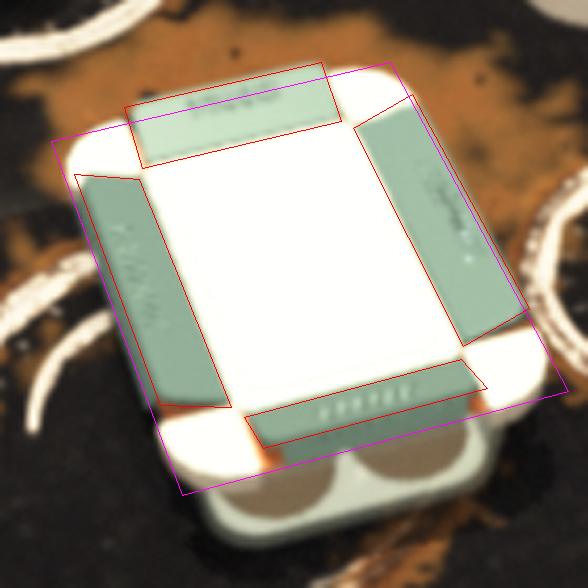

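```bash
cat >>h.py <<'E'
POSE=(.4975,-.051,-.012)
def pt(name,r=None):
    H,ax={"front":(.045,np.pi),"back":(.045,0),"left":(.070,np.pi/2),"right":(.070,-np.pi/2)}[name]
    a=ax+POSE[2]; r=H+(.019 if r is None else r)
    return np.array([POSE[0]+r*np.cos(a),POSE[1]+r*np.sin(a)])
def go(target):
    from cell import sensors
    o=sensors.get_obs(); M=R.from_euler('xyz',o["ee_rot"])
    Rt=R.from_euler('xyz',[np.pi,0,np.pi/2+POSE[2]])
    print("t",o["time_s"],"p",o["ee_pos"].round(4),"F",o["wrist_force"].round(1),"w",o["grip_width"])
    print("slide cm",(M.inv().apply(np.array(target)-o["ee_pos"])*100).round(2),"turn",np.degrees((M.inv()*Rt).as_rotvec()).round(2))
E
python3 - <<'E'
from h import *
for n in("right","back","left","front"):print(n,pt(n))
go([*pt("right"),.2])
print(back("top",[(283,205),(240,195),(370,185),(402,170)],.1))
E
```

```text
right [ 0.49643203 -0.13999359]
back [ 0.56149539 -0.05176798]
left [0.49856797 0.03799359]
front [ 0.43350461 -0.05023202]
t 0.1 p [ 0.2434 -0.4927  0.2044] F [-0.  -0.3  0.7] w 0.09379618968418504
slide cm [ 38.3  -20.41   0.49] turn [ -0.09  -0.07 -63.02]
[[ 0.62859096  0.17395087  0.1       ]
 [ 0.64832658  0.26871572  0.1       ]
 [ 0.67847831 -0.01452986  0.1       ]
 [ 0.71434095 -0.0844151   0.1       ]]
```

Request:
send_rows(plan=[{"turn": [0,0,-63],"slide": [38.3,-20.4,0.5],"gripper": 0},{"turn": [0,0,-63],"slide": [38.3,-20.4,0.5],"gripper": 0},{"turn": [0,0,-63],"slide": [38.3,-20.4,0.5],"gripper": 0},{"turn": [0,0,-63],"slide": [38.3,-20.4,0.5],"gripper": 0},{"turn": [0,0,-63],"slide": [38.3,-20.4,0.5],"gripper": 0}])

```text
time_s: 0.6
ee_pos: [0.3897, -0.288, 0.2018]
ee_rot: [-3.14, -0.001, 1.214]
wrist_force: [0.6, 0.4, 0.3]
grip_width: 0.0573
```

```bash
python3 -c "
from h import *
go([*pt('right'),.12])"
```

```text
t 0.6 p [ 0.3897 -0.288   0.2018] F [0.6 0.4 0.3] w 0.05731100183136212
slide cm [17.59  4.85  8.2 ] turn [ -0.05  -0.09 -19.73]
```

Request:
send_rows(plan=[{"turn": [0,0,-19.7],"slide": [17.6,4.85,7],"gripper": 0},{"turn": [0,0,-19.7],"slide": [17.6,4.85,7],"gripper": 0},{"turn": [0,0,-19.7],"slide": [17.6,4.85,7],"gripper": 0},{"turn": [0,0,-19.7],"slide": [17.6,4.85,7],"gripper": 0},{"turn": [0,0,-19.7],"slide": [17.6,4.85,7],"gripper": 0}])

```text
time_s: 1.1
ee_pos: [0.4966, -0.1347, 0.1283]
ee_rot: [-3.136, -0.006, 1.565]
wrist_force: [-0.7, -0.3, 0.3]
grip_width: 0.0174
```

```bash
python3 -c "
from h import *
go([*pt('right'),.085])"
```

```text
t 1.1 p [ 0.4966 -0.1347  0.1283] F [-0.7 -0.3  0.3] w 0.01738353464252629
slide cm [-0.55  0.02  4.33] turn [-0.34 -0.35  0.37]
```

Request:
send_rows(plan=[{"turn": [-0.3,-0.3,0.3],"slide": [-0.5,0,1],"gripper": 0},{"turn": [-0.3,-0.3,0.3],"slide": [-0.5,0,2],"gripper": 0},{"turn": [-0.3,-0.3,0.3],"slide": [-0.5,0,3],"gripper": 0},{"turn": [-0.3,-0.3,0.3],"slide": [-0.5,0,3.8],"gripper": 0},{"turn": [-0.3,-0.3,0.3],"slide": [-0.5,0,3.8],"gripper": 0}])

```text
time_s: 1.6
ee_pos: [0.495, -0.14, 0.0886]
ee_rot: [-3.138, -0.002, 1.558]
wrist_force: [-0.1, -0.0, 0.7]
grip_width: 0.0008
```

```bash
python3 -c "
from h import *
go([*pt('right'),.067])
from cell import imaging
draw
for n,r,f in(('top',(325,195,445,315),5),('scene',(230,250,370,390),4.2)):
    s=imaging.snapshot(n)['pixels'];x0,y0,x1,y1=r
    cv2.imwrite(f'pics/a_{n}.png',cv2.resize(s[y0:y1,x0:x1],None,fx=f,fy=f,interpolation=cv2.INTER_CUBIC))
"
```

```text
t 1.6 p [ 0.495  -0.14    0.0886] F [-0.1 -0.   0.7] w 0.0007700103144105599
slide cm [-0.    0.15  2.16] turn [-0.2  -0.11 -0.04]
```

View pics/a_scene.png

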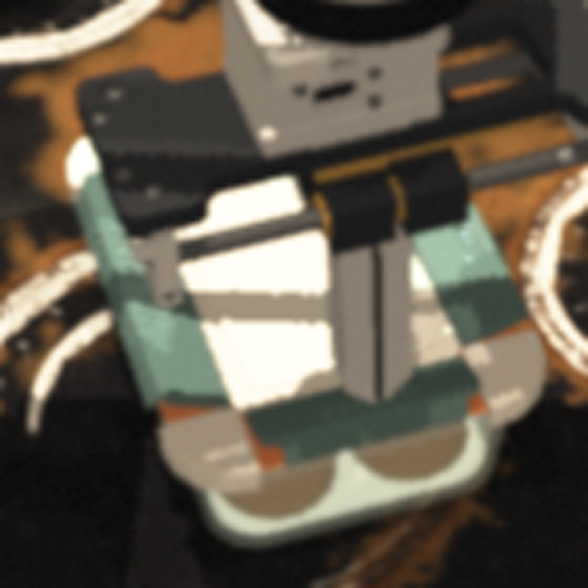

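The closed fingertips hang over the middle of the right flap (tip at about (378,400) in the crop), and the flap still shows orange at both ends. I'll press now.

Request:
send_rows(plan=[{"turn": [0,0,0],"slide": [0,0.1,0.8],"gripper": 0},{"turn": [0,0,0],"slide": [0,0.1,1.2],"gripper": 0},{"turn": [0,0,0],"slide": [0,0.1,1.5],"gripper": 0},{"turn": [0,0,0],"slide": [0,0.1,1.8],"gripper": 0},{"turn": [0,0,0],"slide": [0,0.1,2.0],"gripper": 0}])

```text
time_s: 2.2
ee_pos: [0.4976, -0.1409, 0.0712]
ee_rot: [3.141, 0.001, 1.559]
wrist_force: [-0.5, 0.6, 0.6]
grip_width: 0.0003
```

```bash
python3 -c "
from h import *
go([*pt('right'),.067])"
```

```text
t 2.2 p [ 0.4976 -0.1409  0.0712] F [-0.5  0.6  0.6] w 0.0002731442107006166
slide cm [ 0.09 -0.12  0.42] turn [ 0.05  0.06 -0.01]
```

Request:
send_rows(plan=[{"turn": [0,0,0],"slide": [0,0,0.3],"gripper": 0},{"turn": [0,0,0],"slide": [0,0,0.5],"gripper": 0},{"turn": [0,0,0],"slide": [0,0,0.5],"gripper": 0}])

```text
time_s: 2.5
ee_pos: [0.4978, -0.1408, 0.0672]
ee_rot: [3.14, 0.001, 1.559]
wrist_force: [-1.9, 0.6, 6.6]
grip_width: 0.0008
```

```bash
python3 -c "
from h import *
go([*pt('right'),.067])"
```

```text
t 2.5 p [ 0.4978 -0.1408  0.0672] F [-1.9  0.6  6.6] w 0.0008123121418146832
slide cm [ 0.08 -0.14  0.02] turn [0.08 0.05 0.  ]
```

Request:
send_rows(plan=[{"turn": [0,0,0],"slide": [0,0,0.15],"gripper": 0},{"turn": [0,0,0],"slide": [0,0,0.15],"gripper": 0}])

```text
time_s: 2.7
ee_pos: [0.4979, -0.1408, 0.0672]
ee_rot: [3.14, 0.001, 1.559]
wrist_force: [-3.6, -0.3, 8.2]
grip_width: 0.0003
```

```bash
python3 -c "
from h import *
go([*pt('right'),.1])"
```

```text
t 2.7 p [ 0.4979 -0.1408  0.0672] F [-3.6 -0.3  8.2] w 0.00031288179160151143
slide cm [ 0.07 -0.14 -3.28] turn [0.09 0.08 0.02]
```

Request:
send_rows(plan=[{"turn": [0,0,0],"slide": [0,0,-3],"gripper": 0},{"turn": [0,0,0],"slide": [0,0,-3.3],"gripper": 0},{"turn": [0,0,0],"slide": [5,-3.4,-3.3],"gripper": 0},{"turn": [0,0,0],"slide": [9.1,-6.4,-3.3],"gripper": 0},{"turn": [0,0,0],"slide": [9.1,-6.4,-3.3],"gripper": 0}])

```text
time_s: 3.2
ee_pos: [0.4318, -0.0458, 0.0982]
ee_rot: [-3.14, -0.001, 1.562]
wrist_force: [0.1, -0.3, 0.4]
grip_width: 0.0003
```

```bash
python3 -c "
from h import *
go([*pt('front'),.067])
from cell import imaging
for n,r,f in(('top',(325,195,445,315),5),('scene',(230,250,370,390),4.2)):
    s=imaging.snapshot(n)['pixels'];x0,y0,x1,y1=r
    cv2.imwrite(f'pics/b_{n}.png',cv2.resize(s[y0:y1,x0:x1],None,fx=f,fy=f,interpolation=cv2.INTER_CUBIC))
"
```

```text
t 3.2 p [ 0.4318 -0.0458  0.0982] F [ 0.1 -0.3  0.4] w 0.0003190382606144417
slide cm [-0.44  0.18  3.12] turn [-0.09 -0.05  0.18]
```

View pics/b_scene.png

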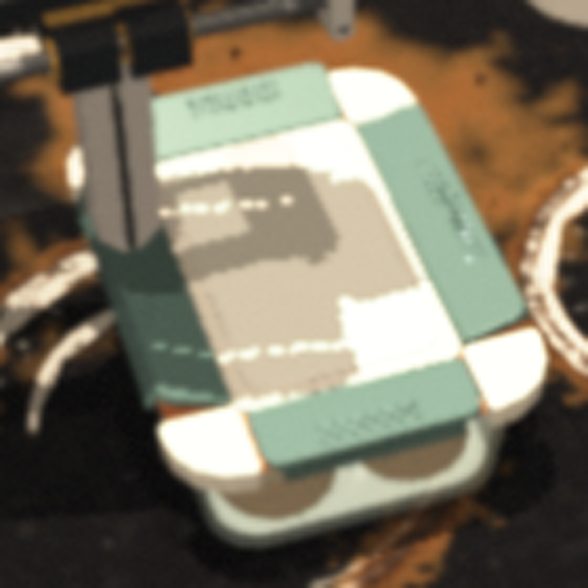

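The right flap now lies flat with no orange showing at its ends, and the box has not moved. The fingertips are over the front flap, so that is next.

Request:
send_rows(plan=[{"turn": [0,0,0],"slide": [-0.4,0.2,1.4],"gripper": 0},{"turn": [0,0,0],"slide": [-0.4,0.2,2.0],"gripper": 0},{"turn": [0,0,0],"slide": [-0.4,0.2,2.4],"gripper": 0},{"turn": [0,0,0],"slide": [-0.4,0.2,2.8],"gripper": 0},{"turn": [0,0,0],"slide": [-0.4,0.2,3.1],"gripper": 0}])

```text
time_s: 3.8
ee_pos: [0.437, -0.0526, 0.0692]
ee_rot: [3.139, 0.002, 1.561]
wrist_force: [1.0, -0.3, 0.3]
grip_width: 0.0006
```

Request:
send_rows(plan=[{"turn": [0,0,0],"slide": [0,0,0.3],"gripper": 0},{"turn": [0,0,0],"slide": [0,0,0.4],"gripper": 0}])

```text
time_s: 4.0
ee_pos: [0.4374, -0.0529, 0.067]
ee_rot: [3.139, 0.001, 1.56]
wrist_force: [-5.5, 2.0, 14.2]
grip_width: 0.0004
```

Request:
send_rows(plan=[{"turn": [0,0,0],"slide": [0,0,-3],"gripper": 0},{"turn": [0,0,0],"slide": [0,0,-3.3],"gripper": 0},{"turn": [0,0,0],"slide": [0,5,-3.3],"gripper": 0},{"turn": [0,0,0],"slide": [0,9,-3.3],"gripper": 0},{"turn": [0,0,0],"slide": [0,12.4,-3.3],"gripper": 0}])

```text
time_s: 4.5
ee_pos: [0.5629, -0.0544, 0.0992]
ee_rot: [3.139, 0.002, 1.56]
wrist_force: [-1.0, -0.6, -0.5]
grip_width: 0.0005
```

```bash
python3 -c "
from h import *
go([*pt('back'),.067])
from cell import imaging
for n,r,f in(('top',(325,195,445,315),5),('scene',(230,250,370,390),4.2)):
    s=imaging.snapshot(n)['pixels'];x0,y0,x1,y1=r
    cv2.imwrite(f'pics/c_{n}.png',cv2.resize(s[y0:y1,x0:x1],None,fx=f,fy=f,interpolation=cv2.INTER_CUBIC))
"
```

```text
t 4.5 p [ 0.5629 -0.0544  0.0992] F [-1.  -0.6 -0.5] w 0.0004631840811827009
slide cm [ 0.26 -0.15  3.22] turn [0.15 0.09 0.06]
```

View pics/c_scene.png

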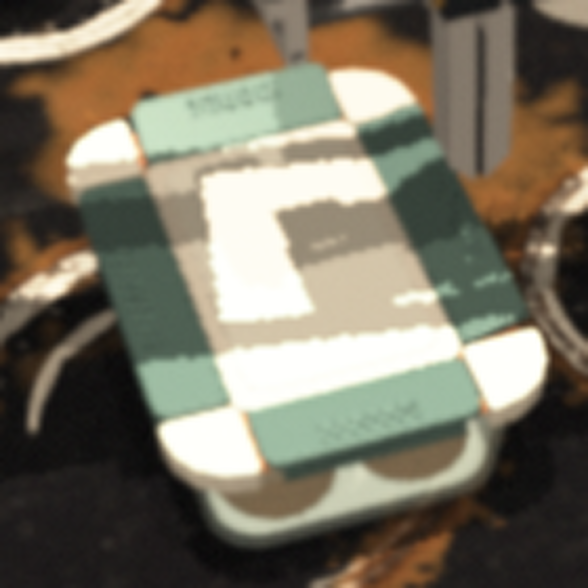

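Front is now flat too. The back flap is hard to judge by eye, so I'll feel for it gently: contact near z = 78 mm means it is up, at 67 mm it is shut.

Request:
send_rows(plan=[{"turn": [0,0,0],"slide": [0.2,-0.1,1.2],"gripper": 0},{"turn": [0,0,0],"slide": [0.2,-0.1,2.0],"gripper": 0},{"turn": [0,0,0],"slide": [0.2,-0.1,2.3],"gripper": 0},{"turn": [0,0,0],"slide": [0.2,-0.1,2.4],"gripper": 0}])

```text
time_s: 5.0
ee_pos: [0.5617, -0.0524, 0.0731]
ee_rot: [3.141, 0.001, 1.56]
wrist_force: [0.5, 0.6, 0.1]
grip_width: 0.0003
```

Request:
send_rows(plan=[{"turn": [0,0,0],"slide": [0,0,0.2],"gripper": 0},{"turn": [0,0,0],"slide": [0,0,0.2],"gripper": 0}])

```text
time_s: 5.2
ee_pos: [0.562, -0.0525, 0.0719]
ee_rot: [3.14, 0.001, 1.56]
wrist_force: [0.6, 0.5, 1.3]
grip_width: 0.0
```

Request:
send_rows(plan=[{"turn": [0,0,0],"slide": [0,0,0.3],"gripper": 0},{"turn": [0,0,0],"slide": [0,0,0.6],"gripper": 0},{"turn": [0,0,0],"slide": [0,0,0.6],"gripper": 0},{"turn": [0,0,0],"slide": [0,0,0.7],"gripper": 0}])

```text
time_s: 5.6
ee_pos: [0.5623, -0.0526, 0.0673]
ee_rot: [3.138, 0.002, 1.56]
wrist_force: [-5.6, 0.8, 12.6]
grip_width: 0.0005
```

Request:
send_rows(plan=[{"turn": [0,0,0],"slide": [0,0,-3],"gripper": 0},{"turn": [0,0,0],"slide": [0,0,-3.5],"gripper": 0},{"turn": [0,0,0],"slide": [4,-2.8,-3.5],"gripper": 0},{"turn": [0,0,0],"slide": [8,-5.6,-3.5],"gripper": 0},{"turn": [0,0,0],"slide": [9.1,-6.4,-3.5],"gripper": 0}])

```text
time_s: 6.1
ee_pos: [0.4965, 0.0419, 0.1008]
ee_rot: [3.141, 0.0, 1.563]
wrist_force: [0.3, -0.7, 0.1]
grip_width: 0.0007
```

```bash
python3 -c "
from h import *
go([*pt('left'),.067])
from cell import imaging
for n,r,f in(('top',(325,195,445,315),5),('scene',(230,250,370,390),4.2)):
    s=imaging.snapshot(n)['pixels'];x0,y0,x1,y1=r
    cv2.imwrite(f'pics/d_{n}.png',cv2.resize(s[y0:y1,x0:x1],None,fx=f,fy=f,interpolation=cv2.INTER_CUBIC))
"
```

```text
t 6.1 p [0.4965 0.0419 0.1008] F [ 0.3 -0.7  0.1] w 0.0006796575717971881
slide cm [-0.39  0.21  3.38] turn [0.06 0.01 0.24]
```

View pics/d_scene.png

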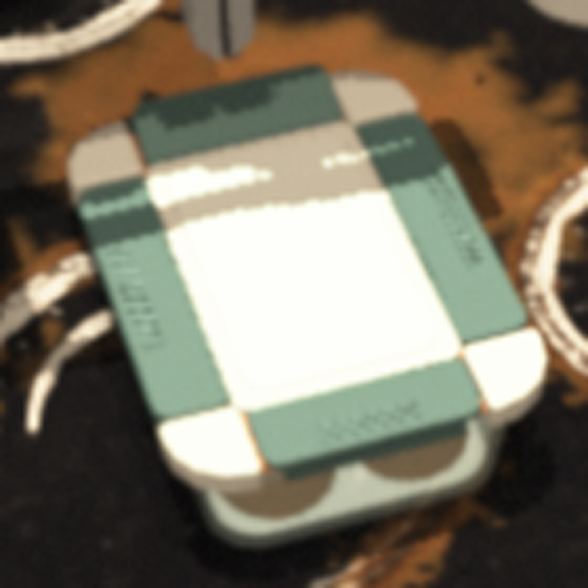

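Front, right and back are all flush; the back flap's near end now sits level at (525,328), where it was (525,320) before, so it had been up. Left is the last.

Request:
send_rows(plan=[{"turn": [0,0,0],"slide": [-0.4,0.2,1.4],"gripper": 0},{"turn": [0,0,0],"slide": [-0.4,0.2,2.2],"gripper": 0},{"turn": [0,0,0],"slide": [-0.4,0.2,2.6],"gripper": 0},{"turn": [0,0,0],"slide": [-0.4,0.2,3.0],"gripper": 0},{"turn": [0,0,0],"slide": [-0.4,0.2,3.3],"gripper": 0}])

```text
time_s: 6.7
ee_pos: [0.5004, 0.0353, 0.0674]
ee_rot: [3.14, 0.002, 1.562]
wrist_force: [-0.3, -0.8, 2.6]
grip_width: -0.0001
```

Request:
send_rows(plan=[{"turn": [0,0,0],"slide": [0,0,0.3],"gripper": 0},{"turn": [0,0,0],"slide": [0,0,0.4],"gripper": 0}])

```text
time_s: 6.9
ee_pos: [0.5006, 0.0353, 0.067]
ee_rot: [3.14, 0.001, 1.561]
wrist_force: [-10.4, 1.8, 23.6]
grip_width: 0.0001
```

Stop reached. I'll lift and back away the way I came, up and toward the robot.

Request:
send_rows(plan=[{"turn": [0,0,0],"slide": [0,0,-4],"gripper": 0},{"turn": [0,0,0],"slide": [0,0,-8],"gripper": 0},{"turn": [0,0,0],"slide": [0,0,-13],"gripper": 0},{"turn": [0,0,0],"slide": [-5,0,-15],"gripper": 0},{"turn": [0,0,0],"slide": [-10,-4,-15],"gripper": 0}])

```text
time_s: 7.4
ee_pos: [0.4729, -0.0527, 0.2199]
ee_rot: [3.133, 0.004, 1.563]
wrist_force: [0.1, -0.8, -0.7]
grip_width: 0.0002
```

Request:
send_rows(plan=[{"turn": [0,0,0],"slide": [-5,-2,0],"gripper": 0},{"turn": [0,0,0],"slide": [-10,-5,0],"gripper": 0},{"turn": [0,0,0],"slide": [-15,-8,0],"gripper": 0},{"turn": [0,0,0],"slide": [-20,-10,0],"gripper": 0},{"turn": [0,0,0],"slide": [-25,-12,0],"gripper": 0}])

```text
time_s: 7.9
ee_pos: [0.3606, -0.2774, 0.2192]
ee_rot: [3.133, 0.004, 1.562]
wrist_force: [0.8, -0.6, 0.2]
grip_width: 0.0004
```

Request:
send_rows(plan=[{"turn": [0,0,0],"slide": [-3,0,0],"gripper": 0},{"turn": [0,0,0],"slide": [-3,0,0],"gripper": 0},{"turn": [0,0,0],"slide": [-3,0,0],"gripper": 0}])

```text
time_s: 8.2
ee_pos: [0.3597, -0.308, 0.2183]
ee_rot: [3.134, 0.002, 1.559]
wrist_force: [0.2, -0.5, 0.2]
grip_width: 0.0004
```

```bash
python3 -c "
from h import *
from cell import imaging
for n in('top','scene'):
    cv2.imwrite(f'pics/e_{n}.png',imaging.snapshot(n)['pixels'])
u=dict(front=0,back=0,left=0,right=0)
draw('top','pics/e_top.png','pics/et.png',POSE,u,(325,225,445,315),5)
x=cv2.imread('pics/e_scene.png')[250:390,230:370];cv2.imwrite('pics/es.png',cv2.resize(x,None,fx=4.2,fy=4.2,interpolation=cv2.INTER_CUBIC))
"
```

```text
(no output)
```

View pics/et.png

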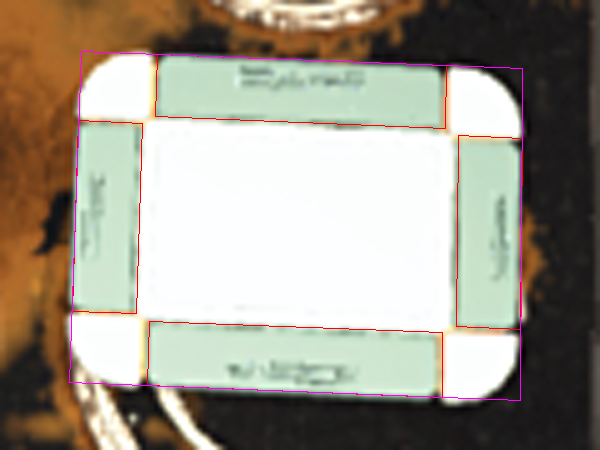

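View pics/es.png

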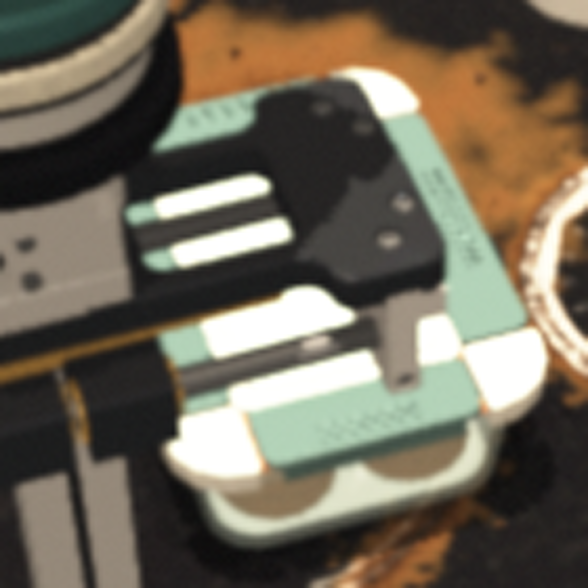

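View pics/e_top.png

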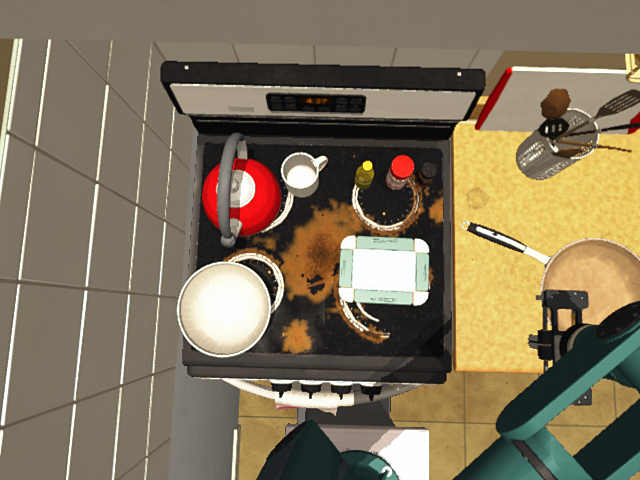

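All four flaps now have the same shade, fill the flush outline at (80–522, 52–400) in the crop, and the box and other things are where they were.

```bash
python3 -c "
from cell import sign_off
print(sign_off())"
```

```text
the job is handed in; nothing more can be done
None
```

All four flaps are pressed flat and the job is handed in, after about 8 s of the 48 s allowed. I pressed them with the closed fingertips in the order right, front, back, left. Each one came to its rigid stop at z ≈ 67 mm, and the highest vertical force I read was 24 N.

- **Final pictures:** From above, all four flaps match the flush outline and have the same shade. The box is where it started to within about a pixel. The kettle, bowl, mug, jars and bottle look unmoved, and the arm is clear of everything.
- **Unclear at the start:** I could not tell whether the back flap was up. Its shade in the top view suggested shut, and I felt almost no resistance (about 1 N) down to 72 mm. In the scene picture its end looked slightly raised, then level after pressing. I pressed it either way, and it now sits on its stop.
- **Not seen:** I read forces only between moves, so I did not record the clicks themselves. In the last scene picture the arm covers part of the lid, so the left and front flaps rest mainly on the top view and the stop contact.

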